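# Find the rubbing magnet of a crank generator by feel and press it home

### The arm

A 7-joint arm with a two-finger parallel gripper is mounted at the origin on the work surface. World frame = base frame: x ahead of the robot, y to its left, z up, the work surface at z = 0. Lengths are in m, angles in degrees, forces in N, time in s.
With the tool pointing down it reaches from about 0.425 to 0.875 m from the base axis. Payload 4.7 kg.
Tool frame: the origin (TCP) lies at the very end of the fingers, on their centre line; the grasp point (between the pads) lies 19 mm behind it; x points along the fingers, z is the direction in which the jaws open and shut, and the axes are right-handed (so a half turn about x gives the same grasp; the last joint's range is limited). The gripper opens to 87 mm and grips with 3 to 60 N. Pads are 19 mm wide; open, the fingers measure 117 mm over their backs; the gripper's body (75 mm by 190 mm) begins 51 mm behind the grasp point.
Start: joints at [65.438, 18.392, -4.016, 83.108, 1.295, 78.541, -3.26], TCP at [0.278, -0.587, 0.223] pointing down, gripper open.
Joint ranges: [-163.93, 163.93], [-17.29, 119.83], [-79.2, 71.16], [3.27, 140.29], [-89.18, 269.18], [5.43, 117.66], [-154.24, 154.24]. Speed limits (degrees/s): [147.25, 147.25, 180, 180, 180, 180, 180].

### API

Orientations are given as [roll, pitch, yaw] about the fixed x, y, z axes, in that order (R = Rz(yaw) Ry(pitch) Rx(roll)).
In Python, from cell import env gives the robot as it stands. The module is installed in compiled form; this text tells all that it offers.
- The arm moves only by the tool drive_tool, never from a script. Its argument "increments" is a list of rows, each a list of 2 entries, a list of its own where there are three numbers: the shift along the tool's x, y, z scaled (see below), then the turn, a rotation vector about the tool's x, y, z scaled (see below). In form: [[[dx, dy, dz], [wx, wy, wz]], ...]. A call has 1 to 10 rows; each row shifts and turns the commanded pose from where the row before left it, along the tool's axes as they then stand; what a row does not reach is not made up. The controller multiplies each number of a shift by 0.04 m and each number of a turn by 120 degrees. A row lasts 1/10 s, in which the tool goes at most 50 mm and 8.59 degrees, less where a joint would pass 70% of its speed; a pose out of reach is approached as far as the arm can. A call with a number of a shift or a turn outside -1 to 1 is refused whole. A call with a gripper value outside its range is refused whole. "hand" is the gripper's target within -1 to 1 (fully open at 1, half-way at 0, shut at -1), set as the call begins (left out, the last holds). The fingers move at their own pace and stop on an object; "squeeze" is the grip in N (left out, the last holds). Time passes only in rows, so rows that do not move let the fingers close. It gives the time, the measured TCP pose, the force and the opening at its end, in the units of the state.
- env.get_obs(): the state, without advancing time (a new reading comes with each control period).
- env.read_camera(name): name is "scene" or "top" or "wrist"; returns a dict with "frame" (384x512x3 uint8, red, green, blue), "fx", "fy", "cx", "cy" (pixels), "R" (3x3) and "t" (3): a world point X has camera coordinates R X + t. Camera axes: x right, y down, z forward; pixel columns grow to the right and rows downward; lengths in m; the calibration is good to about 2 mm. A picture is of the moment at which its call begins. There is no depth.
- env.sign_off(): hands the job in, once; it reports no verdict.
The state is a dict: "time_s": time; "qpos": joint angles; "joint_velocities": joint speeds; "effort": joint torques, N m; "tool_pos": TCP position; "tool_rot": TCP orientation; "force": force on the tool from outside, world axes, zero at the start; "wrist_torque": the same for the moment, N m; "grip_width": finger opening in m.
Only numpy, scipy, OpenCV 4.12 (cv2) and the standard library are available. Lean on these libraries where they do the work, as an engineer would, in place of code of your own. Each camera call takes 0.05 s, during which the arm holds its last target.

### The job

One of the eight magnets in the red rotor of the hand-cranked generator has crept up out of its pocket and rubs on the coil bridge once a turn. Turn the crank slowly by its knob and feel for where the drag rises to find which magnet it is, turn that one out from under the bridge, and press it down gently until it is fully home. Press no other magnet, keep off the coil bridge, and leave the tools and the tray where they lie.

Things in the scene. Friction and masses are not known exactly. Their poses are not given: they have to be found in the camera images.
- frame: Hand-cranked generator, fixed: a 270 mm square plywood board with a black printed frame, at any yaw; origin at the board's centre on the table, x towards the coil bridge. It carries a level red rotor 180 mm across and 12 mm thick on an upright axle, with no stops; it turns either way against a slight even drag of under 1 N at the crank knob.
- axle (a point): Centre of the rotor: on the axle, level with the rotor's flat red top face, 46 mm above the table. Eight bright round magnets 18 mm across, all alike to look at, sit in the rim (57 to 90 mm out) evenly spaced (45 degrees) on a circle of 74 mm radius about this point. Well seated ones stand 0.5 to 1.2 mm above the red face.
- gap (a point): Fixed point at the level of the red face right under the middle of the coil bridge, 74 mm from the axle. The raised magnet rubs while its centre is within about 22 mm of here; drag at the knob then rises by 8 to 20 N, more on the way in than on the way out, so it is best felt from both sides and the middle taken.
- bridge: Coil bridge: a black springy arm 34 mm wide with a copper coil on top, reaching in over the rim from a foot outside it, 56 to 120 mm from the axle. Its rounded underside is 1.6 mm above the red face, its top (the coil) 20 mm above it. Origin at the generator's centre on the table, x pointing outwards along the arm.
- crank_knob (a point): Centre of the black crank knob: upright, round, 20 mm across, 24 mm tall, spinning on its own pin 36 mm out from the axle, 92 mm above the table. The rotor turns with the crank, angle for angle. The knob's place relative to the raised magnet differs each time, but is never within 45 degrees of it.
- crank (a joint): Angle of the crank and rotor about the axle, in rad: 0 with the knob in line with the coil bridge, growing counter-clockwise seen from above; no limits.
- magnet (a joint): How far the raised magnet stands out of its pocket, in m: 0 is fully home (then 0.8 mm above the red face), 0.0022 to 0.0026 as found. It says nothing of where on the rotor the magnet is. A stiff press fit: it takes about 17 N straight down to move it, and it stops hard when home.
- hex_key: Green L-shaped hex key, 100 mm long, lying on the table; origin under the middle of its long leg. Bystander.
- pliers: Small pliers with blue grips, 130 mm long, lying on the table; origin under the pivot. Bystander.
- screw_tray: Red divided tray, 120 x 90 x 30 mm, on the table; origin under its centre. Bystander.

How it is judged:
By the outcome, as a careful person would: the job done as asked, in the order asked, and still so for the second after the job is handed in, with the robot touching nothing.
It also fails if it takes over 70 s, if anything falls off the work surface, if the arm or the gripper's body presses on something with over 40 N, if the wrist force passes 120 N, or if a joint passes its speed limit or range.

## Working session

There is one attempt and no reset: what is moved stays moved. The work goes in short steps, Python scripts to look and compute and a tool call to move; the robot and the scene stay as the last step left them, time stands still between calls to the robot, and variables do not carry over. Pictures are saved under pics/ and viewed, and the job is handed in when it is done.

Besides the shell and the picture viewer there is one more tool, called after ">>>" as name(argument=value, ...) on one line, values as JSON. drive_tool: Moves the arm, as the interface text tells. Shifts and turns lie within -1 to 1; 1 stands for 0.04 m of shift or 120 degrees of turn. Its arguments: {"type":"object","properties":{"increments":{"type":"array"},"hand":{"type":"number"},"squeeze":{"type":"number"}},"required":["increments"]}

```bash
mkdir -p pics
python3 - <<'E'
from cell import env
import cv2
o=env.get_obs()
for k,v in o.items(): print(k,v)
for n in ["scene","top","wrist"]:
    c=env.read_camera(n); cv2.imwrite(f"pics/{n}0.png",c["frame"][:,:,::-1]); print(n,c["fx"],c["cx"],c["cy"],c["R"],c["t"])
E
ls
```

```text
time_s 0.0
qpos [65.43889191 18.43845027 -4.01579693 83.1738044   1.29574853 78.54063154
 -3.26025948]
joint_velocities [ 0.03705307  0.11027937  0.00714201 -0.06344467 -0.07797497  0.0967754
  0.03970254]
effort [-1.46998882e-04 -4.91298902e+01 -4.04102588e-01 -3.12526917e+01
 -6.39215251e-02  4.37383074e-02  1.73961776e-04]
tool_pos [ 0.2782092  -0.58684977  0.22147807]
tool_rot [-176.62038825   89.89221072  118.75058695]
force [-0.33689526 -0.24917296 -0.43468936]
wrist_torque [ 0.03547494  0.05423571 -0.01867093]
grip_width 0.08699838274539554
scene 424.35354483702514 260.47704101400393 195.9637424040127 [[ 0.78322285  0.62170246  0.0069295 ]
 [ 0.39140771 -0.48437591 -0.78241931]
 [-0.48307553  0.61552094 -0.62271342]] [-0.47198222 -0.14388446  1.4813473 ]
top 412.1225051917368 255.2009061393341 194.76290415652124 [[ 0.02057028 -0.99963756 -0.01736706]
 [-0.99299354 -0.01840563 -0.11672646]
 [ 0.1163645   0.01964647 -0.99301224]] [0.06188899 0.58985871 1.00985632]
wrist 302.06201065008105 255.418261702387 190.94227009290688 [[ 0.42911969 -0.90324622 -0.00159959]
 [-0.85970968 -0.40897799  0.30600043]
 [-0.27704793 -0.12993563 -0.95203003]] [-0.64904363 -0.03842065  0.39208485]
pics
```

View pics/scene0.png

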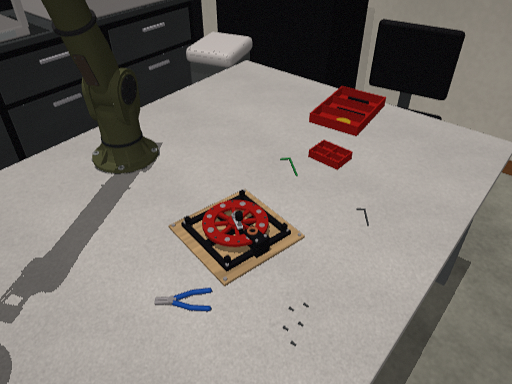

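View pics/top0.png

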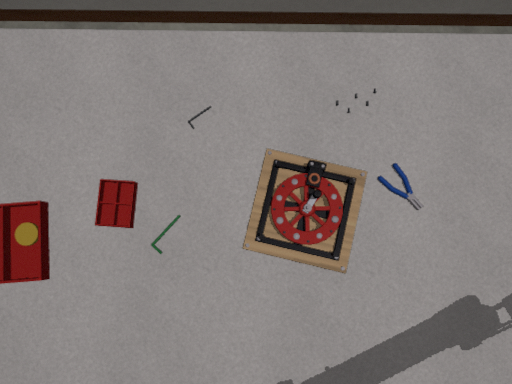

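View pics/wrist0.png

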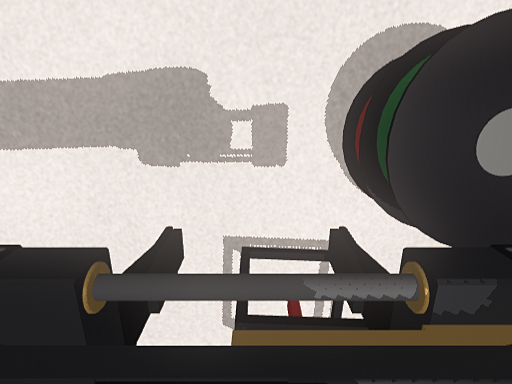

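Run:
```python
import cv2
t=cv2.imread("pics/top0.png")[140:280,240:375]
cv2.imwrite("pics/topc.png",cv2.resize(t,None,fx=4.2,fy=4.2,interpolation=cv2.INTER_CUBIC))
t=cv2.imread("pics/scene0.png")[180:285,165:310]
cv2.imwrite("pics/scenec.png",cv2.resize(t,None,fx=5,fy=5,interpolation=cv2.INTER_CUBIC))
```

```text
(no output)
```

View pics/topc.png

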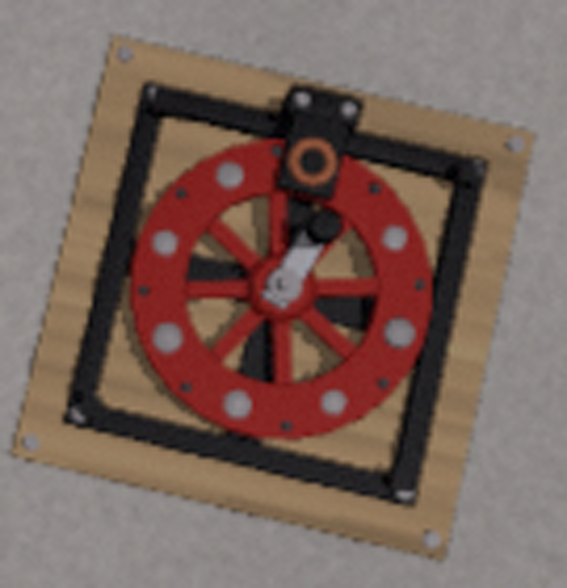

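View pics/scenec.png

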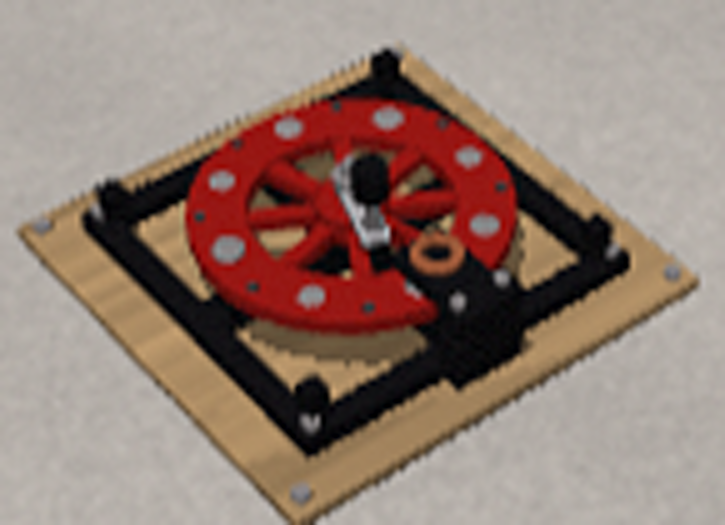

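```bash
cat > h.py <<'E'
import numpy as np
def ray(c,px,z):
    d=c["R"].T@np.array([(px[0]-c["cx"])/c["fx"],(px[1]-c["cy"])/c["fy"],1.0]); o=-c["R"].T@c["t"]
    return o+d*(z-o[2])/d[2]
def proj(c,X):
    p=c["R"]@np.array(X)+c["t"]; return np.array([c["fx"]*p[0]/p[2]+c["cx"],c["fy"]*p[1]/p[2]+c["cy"]])
E
python3 - <<'E'
from cell import env
from h import *
from scipy.optimize import least_squares
c=env.read_camera("top"); print(c["fy"])
f=lambda p,z: ray(c,(np.array(p)+.5)/4.2+[240,140]-.5,z)
cs=[f(p,0.01) for p in [(112,37),(535,130),(447,558),(13,455)]]
for x in cs: print(x)
print("bc",np.mean(cs,0))
m=[f(p,0.047) for p in [(230,175),(165,242),(168,338),(237,404),(333,402),(400,333),(395,238)]]
M=np.array(m)[:,:2]
r=least_squares(lambda q: (q[:2]+.074*np.c_[np.cos(q[2]-np.arange(7)*np.pi/4*-1),np.sin(q[2]+np.arange(7)*np.pi/4)]-M).ravel(),[*M.mean(0),0.3])
print("axle",r.x[:2],np.degrees(r.x[2]),np.abs(r.fun).max())
k=f((324,225),.104);print("knob",k,np.degrees(np.arctan2(*(k[:2]-r.x[:2])[::-1])),np.hypot(*(k[:2]-r.x[:2])))
co=f((312,161),.066);print("coil",co,np.degrees(np.arctan2(*(co[:2]-r.x[:2])[::-1])),np.hypot(*(co[:2]-r.x[:2])))
s=np.mean([cs[0],cs[1]],0)-np.mean([cs[2],cs[3]],0);print("yaw",np.degrees(np.arctan2(s[1],s[0])))
s=np.mean([cs[0],cs[3]],0)-np.mean([cs[1],cs[2]],0);print("yaw",np.degrees(np.arctan2(s[1],s[0]))-90)
E
```

```text
412.1225051917368
[0.71470375 0.04727732 0.01      ]
[ 0.66024451 -0.21572994  0.01      ]
[ 0.39773593 -0.16009007  0.01      ]
[0.45384465 0.1030459  0.01      ]
bc [ 0.55663221 -0.0563742   0.01      ]
axle [ 0.55610756 -0.05571397] 24.75684390536899 0.0005386286388231742
knob [ 0.58689404 -0.0732788   0.104     ] -29.70635946269935 0.03544475781815058
coil [ 0.62932132 -0.07108111  0.066     ] -11.853972368361514 0.0748091125141754
yaw -12.017094082135136
yaw -11.86790115593223
```

```bash
cat >> h.py <<'E'
from scipy.spatial.transform import Rotation as Ro
def toolR(o): return Ro.from_euler('xyz',o["tool_rot"],degrees=True).as_matrix()
def plan(o,target):
    R=toolR(o); d=R.T@(np.array(target)-o["tool_pos"]); return d/0.04
E
python3 - <<'E'
from cell import env
from h import *
o=env.get_obs();print(toolR(o).round(3));print(plan(o,[.587,-.073,.223]))
E
```

```text
[[-0.001  0.904  0.428]
 [ 0.001  0.428 -0.904]
 [-1.    -0.    -0.001]]
[-0.01871259 12.4787942  -8.30432787]
```

>>> drive_tool(increments=[[[0, 0.62, -0.41], [0, 0, 0]], [[0, 0.62, -0.41], [0, 0, 0]], [[0, 0.62, -0.41], [0, 0, 0]], [[0, 0.62, -0.41], [0, 0, 0]], [[0, 0.62, -0.41], [0, 0, 0]], [[0, 0.62, -0.41], [0, 0, 0]], [[0, 0.62, -0.41], [0, 0, 0]], [[0, 0.62, -0.41], [0, 0, 0]], [[0, 0.62, -0.41], [0, 0, 0]], [[0, 0.62, -0.41], [0, 0, 0]]], squeeze=40)

```text
time_s: 1.2
tool_pos: [0.4327, -0.3317, 0.2225]
tool_rot: [-83.2, 90.0, -147.9]
force: [0.8, 0.1, 0.4]
grip_width: 0.0868
```

>>> drive_tool(increments=[[[0, 0.62, -0.41], [0, 0, 0]], [[0, 0.62, -0.41], [0, 0, 0]], [[0, 0.62, -0.41], [0, 0, 0]], [[0, 0.62, -0.41], [0, 0, 0]], [[0, 0.62, -0.41], [0, 0, 0]], [[0, 0.62, -0.41], [0, 0, 0]], [[0, 0.62, -0.41], [0, 0, 0]], [[0, 0.62, -0.41], [0, 0, 0]], [[0, 0.62, -0.41], [0, 0, 0]], [[0, 0, 0], [0, 0, 0]]])

```text
time_s: 2.2
tool_pos: [0.5723, -0.0981, 0.2225]
tool_rot: [138.2, 89.8, 74.0]
force: [0.3, 0.5, -1.3]
grip_width: 0.087
```

Run:
```python
from cell import env
from h import *
import cv2
o=env.get_obs();print(o["tool_pos"],toolR(o).round(3));print(plan(o,[.587,-.073,.083]),o["force"],o["qpos"])
for n in ["scene","wrist"]:
    c=env.read_camera(n); cv2.imwrite(f"pics/{n}1.png",c["frame"][:,:,::-1])
print(proj(c,[.587,-.073,.104]))
```

```text
[ 0.5723171  -0.09812348  0.22245028] [[ 0.001  0.9    0.435]
 [ 0.003  0.435 -0.9  ]
 [-1.     0.002 -0.002]]
[ 3.48858434  0.59613513 -0.39702151] [ 0.25210863  0.46582111 -1.29484487] [ 30.66222431  11.68945617 -26.86735254  92.6063837    5.20152669
  76.94969626 -61.094031  ]
[236.01718306 158.07088366]
```

View pics/wrist1.png

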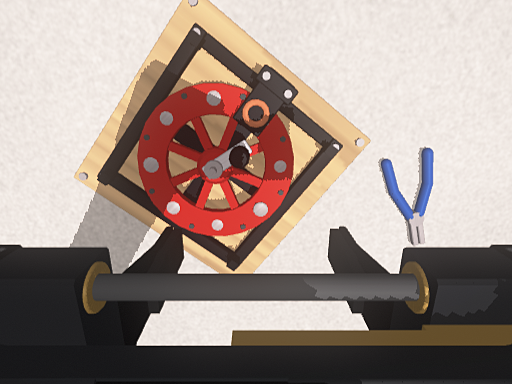

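Run:
```python
import cv2
t=cv2.imread("pics/wrist1.png")[50:250,120:320]
cv2.imwrite("pics/w1c.png",cv2.resize(t,None,fx=3,fy=3,interpolation=cv2.INTER_CUBIC))
```

```text
(no output)
```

View pics/w1c.png

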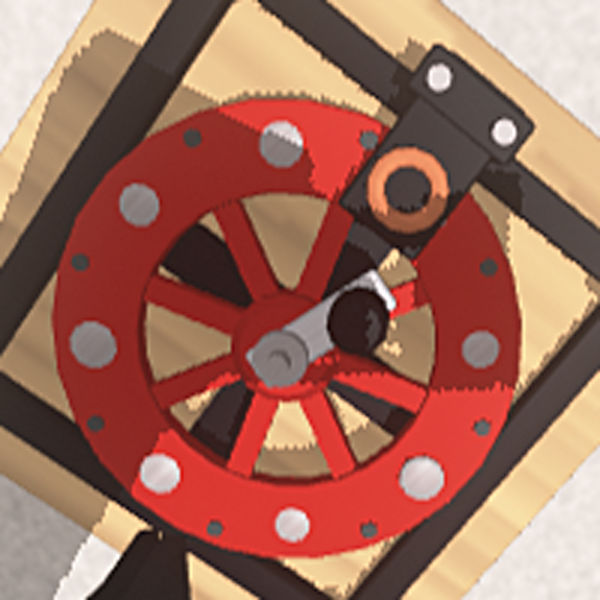

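Run:
```python
from cell import env
from h import *
from scipy.optimize import least_squares
c=env.read_camera("wrist")
f=lambda p,z: ray(c,(np.array(p)+.5)/3+[120,50]-.5,z)
M=np.array([f(p,0.047) for p in [(281,144),(139,205),(93,344),(160,474),(292,525),(422,478),(481,350)]])[:,:2]
r=least_squares(lambda q: (q[:2]+.074*np.c_[np.cos(q[2]+np.arange(7)*np.pi/4),np.sin(q[2]+np.arange(7)*np.pi/4)]-M).ravel(),[*M.mean(0),0.3])
print("axle",r.x[:2],np.degrees(r.x[2]),np.abs(r.fun).max())
k=f((357,315),.104);print("knob",k,np.degrees(np.arctan2(*(k[:2]-r.x[:2])[::-1])),np.hypot(*(k[:2]-r.x[:2])))
co=f((408,188),.066);print("coil",co,np.degrees(np.arctan2(*(co[:2]-r.x[:2])[::-1])),np.hypot(*(co[:2]-r.x[:2])))
print(plan(env.get_obs(),[.586,-.0745,.083]))
```

```text
axle [ 0.55626903 -0.05935721] 24.732785048059498 0.0003157006528369255
knob [ 0.59044305 -0.07630471  0.104     ] -26.377611324468216 0.03814552876574646
coil [ 0.63017432 -0.07506436  0.066     ] -11.998583084072472 0.07555598129874351
[ 3.4805486   0.67919311 -0.51321909]
```

Run:
```python
from cell import env
from h import *
print(plan(env.get_obs(),[.588,-.075,.084]))
```

```text
[ 3.45551627  0.71899919 -0.48050657]
```

>>> drive_tool(increments=[[[0.4, 0.36, -0.24], [0, 0, 0]], [[0.6, 0.36, -0.24], [0, 0, 0]], [[0.7, 0, 0], [0, 0, 0]], [[0.7, 0, 0], [0, 0, 0]], [[0.6, 0, 0], [0, 0, 0]], [[0.46, 0, 0], [0, 0, 0]], [[0, 0, 0], [0, 0, 0]]])

```text
time_s: 3.05
tool_pos: [0.5857, -0.076, 0.0811]
tool_rot: [-115.3, 89.7, 179.9]
force: [0.1, -0.9, -0.4]
grip_width: 0.0871
```

>>> drive_tool(increments=[[[0, 0, 0], [0, 0, 0]], [[0, 0, 0], [0, 0, 0]], [[0, 0, 0], [0, 0, 0]], [[0, 0, 0], [0, 0, 0]], [[0, 0, 0], [0, 0, 0]], [[0, 0, 0], [0, 0, 0]], [[0, 0, 0], [0, 0, 0]]], hand=-1, squeeze=40)

```text
time_s: 3.75
tool_pos: [0.5885, -0.0742, 0.0842]
tool_rot: [2.2, 90.0, -62.5]
force: [-0.5, 0.1, -0.5]
grip_width: 0.039
```

Run:
```python
from cell import env
from h import *
import cv2
o=env.get_obs();print(o["tool_pos"],toolR(o).round(3),o["force"])
for n in ["scene","wrist"]:
    c=env.read_camera(n); cv2.imwrite(f"pics/{n}2.png",c["frame"][:,:,::-1])
t=cv2.imread("pics/wrist2.png"); s=cv2.imread("pics/scene2.png")[150:290,165:310]
cv2.imwrite("pics/mix2.png",np.hstack([cv2.resize(t,(0,0),fx=.75,fy=.75),cv2.resize(s,(400,288))[:, :]]) )
```

```text
[ 0.58854657 -0.07420987  0.08420523] [[ 0.     0.904  0.429]
 [-0.     0.429 -0.904]
 [-1.     0.     0.   ]] [-0.48668576  0.10402189 -0.45164988]
```

View pics/mix2.png

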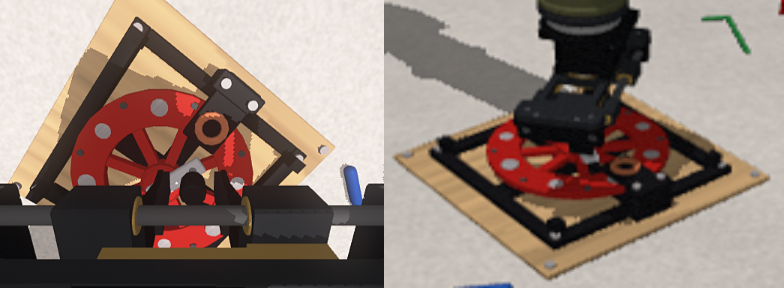

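>>> drive_tool(increments=[[[0, 0, 0], [0, 0, 0]], [[0, 0, 0], [0, 0, 0]], [[0, 0, 0], [0, 0, 0]], [[0, 0, 0], [0, 0, 0]], [[0, 0, 0], [0, 0, 0]]])

```text
time_s: 4.35
tool_pos: [0.5888, -0.0744, 0.0842]
tool_rot: [33.7, 90.0, -30.9]
force: [1.7, -1.1, -1.4]
grip_width: 0.0186
```

```bash
cat >> h.py <<'E'
def arc(o,ax,a0,steps,da,r=.036,start=None):
    """rows turning the knob from world angle a0 (deg); start: commanded xy"""
    R=toolR(o); p=np.array(o["tool_pos"][:2] if start is None else start); cum=np.zeros(2); rows=[]
    for i in range(1,steps+1):
        a=np.radians(a0+da*i); t=np.array(ax)+r*np.array([np.cos(a),np.sin(a)])
        d=(t-p)/.04; yz=np.round([R[:2,1]@d,R[:2,2]@d],2); rows.append([[0,*(yz-cum).round(2)],[0,0,0]]); cum=yz
    return rows
def rep(o,ax):
    d=o["tool_pos"][:2]-np.array(ax); a=np.arctan2(d[1],d[0]); F=o["force"]
    print("ang %.1f r %.4f  Ftan %.1f Frad %.1f Fz %.1f"%(np.degrees(a),np.hypot(*d),-F[0]*np.sin(a)+F[1]*np.cos(a),F[0]*np.cos(a)+F[1]*np.sin(a),F[2]))
E
python3 - <<'E'
from cell import env
from h import *
ax=[.5562,-.0575]; o=env.get_obs(); rep(o,ax)
print(arc(o,ax,-27.5,6,-5))
E
```

```text
ang -27.5 r 0.0367  Ftan -0.1 Frad 2.0 Fz -1.4
[[[0, np.float64(-0.08), np.float64(0.03)], [0, 0, 0]], [[0, np.float64(-0.06), np.float64(0.04)], [0, 0, 0]], [[0, np.float64(-0.08), np.float64(0.03)], [0, 0, 0]], [[0, np.float64(-0.07), np.float64(0.03)], [0, 0, 0]], [[0, np.float64(-0.08), np.float64(0.02)], [0, 0, 0]], [[0, np.float64(-0.07), np.float64(0.01)], [0, 0, 0]]]
```

>>> drive_tool(increments=[[[0, -0.08, 0.03], [0, 0, 0]], [[0, -0.06, 0.04], [0, 0, 0]], [[0, -0.08, 0.03], [0, 0, 0]], [[0, -0.07, 0.03], [0, 0, 0]], [[0, -0.08, 0.02], [0, 0, 0]], [[0, -0.07, 0.01], [0, 0, 0]]])

```text
time_s: 4.95
tool_pos: [0.5749, -0.0878, 0.0842]
tool_rot: [-100.9, 90.0, -165.6]
force: [1.3, -0.6, 0.4]
grip_width: 0.0188
```

Run:
```python
from cell import env
from h import *
ax=[.5562,-.0575]; o=env.get_obs(); rep(o,ax); print(o["grip_width"])
for r in arc(o,ax,-57.5,9,-5,start=np.array(ax)+.036*np.array([np.cos(np.radians(57.5)),-np.sin(np.radians(57.5))])): print([float(x) for x in r[0]])
```

```text
ang -58.3 r 0.0356  Ftan 0.8 Frad 1.2 Fz 0.4
0.018809855840386334
[0.0, -0.08, 0.01]
[0.0, -0.08, 0.0]
[0.0, -0.07, -0.01]
[0.0, -0.08, -0.02]
[0.0, -0.08, -0.02]
[0.0, -0.07, -0.02]
[0.0, -0.07, -0.04]
[0.0, -0.07, -0.04]
[0.0, -0.06, -0.04]
```

>>> drive_tool(increments=[[[0, -0.08, 0.01], [0, 0, 0]], [[0, -0.08, 0], [0, 0, 0]], [[0, -0.07, -0.01], [0, 0, 0]], [[0, -0.08, -0.02], [0, 0, 0]], [[0, -0.08, -0.02], [0, 0, 0]], [[0, -0.07, -0.02], [0, 0, 0]], [[0, -0.07, -0.04], [0, 0, 0]], [[0, -0.07, -0.04], [0, 0, 0]], [[0, -0.06, -0.04], [0, 0, 0]]])

```text
time_s: 5.85
tool_pos: [0.5483, -0.0912, 0.0841]
tool_rot: [142.8, 89.9, 78.2]
force: [2.3, 4.1, -1.6]
grip_width: 0.0188
```

```bash
cat >> h.py <<'E'
def P(ax,a,r=.036): return np.array(ax)+r*np.array([np.cos(np.radians(a)),np.sin(np.radians(a))])
def show(o,ax,a0,n,da): 
    print(",".join("[[0,%g,%g],[0,0,0]]"%(r[0][1],r[0][2]) for r in arc(o,ax,a0,n,da,start=P(ax,a0))))
E
python3 - <<'E'
from cell import env
from h import *
ax=[.5562,-.0575]; o=env.get_obs(); rep(o,ax); print(o["grip_width"])
show(o,ax,-102.5,9,-5)
E
```

```text
ang -103.2 r 0.0346  Ftan 1.3 Frad -4.5 Fz -1.6
0.01875305319982575
[[0,-0.06,-0.05],[0,0,0]],[[0,-0.05,-0.06],[0,0,0]],[[0,-0.05,-0.06],[0,0,0]],[[0,-0.05,-0.06],[0,0,0]],[[0,-0.04,-0.07],[0,0,0]],[[0,-0.03,-0.07],[0,0,0]],[[0,-0.03,-0.08],[0,0,0]],[[0,-0.02,-0.07],[0,0,0]],[[0,-0.01,-0.08],[0,0,0]]
```

>>> drive_tool(increments=[[[0, -0.06, -0.05], [0, 0, 0]], [[0, -0.05, -0.06], [0, 0, 0]], [[0, -0.05, -0.06], [0, 0, 0]], [[0, -0.05, -0.06], [0, 0, 0]], [[0, -0.04, -0.07], [0, 0, 0]], [[0, -0.03, -0.07], [0, 0, 0]], [[0, -0.03, -0.08], [0, 0, 0]], [[0, -0.02, -0.07], [0, 0, 0]], [[0, -0.01, -0.08], [0, 0, 0]]])

```text
time_s: 6.75
tool_pos: [0.5272, -0.076, 0.0841]
tool_rot: [69.5, 89.8, 4.9]
force: [6.5, 3.1, -5.9]
grip_width: 0.0186
```

Run:
```python
from cell import env
from h import *
ax=[.5562,-.0575]; o=env.get_obs(); rep(o,ax); print(o["grip_width"])
show(o,ax,-147.5,9,-5)
```

```text
ang -147.4 r 0.0344  Ftan 0.9 Frad -7.1 Fz -5.9
0.018569429669630984
[[0,-0.01,-0.08],[0,0,0]],[[0,0,-0.08],[0,0,0]],[[0,0.01,-0.07],[0,0,0]],[[0,0.02,-0.08],[0,0,0]],[[0,0.02,-0.08],[0,0,0]],[[0,0.02,-0.07],[0,0,0]],[[0,0.04,-0.07],[0,0,0]],[[0,0.04,-0.07],[0,0,0]],[[0,0.04,-0.06],[0,0,0]]
```

Run:
```python
from cell import env
from h import *
from scipy.optimize import least_squares
P4=np.array([(.5888,-.0744),(.5749,-.0878),(.5483,-.0912),(.5272,-.076)])
r=least_squares(lambda q: np.hypot(*(P4-q).T)-.036,[.556,-.057]);print(r.x,r.fun)
ax=r.x;o=env.get_obs();rep(o,ax)
d=P4-ax;print(np.degrees(np.arctan2(d[:,1],d[:,0])))
```

```text
[ 0.5574835  -0.05640442] [ 1.18746407e-04 -9.71215377e-05 -1.29338745e-05  7.04472718e-05]
ang -147.1 r 0.0360  Ftan 1.0 Frad -7.1 Fz -5.9
[ -29.88321274  -60.98095482 -104.78478264 -147.09426339]
```

Run:
```python
from cell import env
from h import *
ax=[.5575,-.0564]; o=env.get_obs()
s=P([.5562,-.0575],-147.5)
for r in arc(o,ax,-147,10,-4.8,start=s): print([float(x) for x in r[0]])
```

```text
[0.0, 0.04, -0.08]
[0.0, -0.01, -0.07]
[0.0, 0.01, -0.08]
[0.0, 0.01, -0.07]
[0.0, 0.02, -0.08]
[0.0, 0.03, -0.07]
[0.0, 0.03, -0.07]
[0.0, 0.03, -0.06]
[0.0, 0.04, -0.07]
[0.0, 0.05, -0.06]
```

>>> drive_tool(increments=[[[0, 0.04, -0.08], [0, 0, 0]], [[0, -0.01, -0.07], [0, 0, 0]], [[0, 0.01, -0.08], [0, 0, 0]], [[0, 0.01, -0.07], [0, 0, 0]], [[0, 0.02, -0.08], [0, 0, 0]], [[0, 0.03, -0.07], [0, 0, 0]], [[0, 0.03, -0.07], [0, 0, 0]], [[0, 0.03, -0.06], [0, 0, 0]], [[0, 0.04, -0.07], [0, 0, 0]], [[0, 0.05, -0.06], [0, 0, 0]]])

```text
time_s: 7.75
tool_pos: [0.5228, -0.0469, 0.0841]
tool_rot: [-13.7, 89.9, -78.3]
force: [4.6, -1.2, -4.7]
grip_width: 0.0188
```

Run:
```python
from cell import env
from h import *
ax=[.5575,-.0564]; o=env.get_obs(); rep(o,ax); print(o["grip_width"])
show(o,ax,-195,9,-5)
```

```text
ang 164.8 r 0.0360  Ftan -0.1 Frad -4.8 Fz -4.7
0.018849490042647042
[[0,0.05,-0.06],[0,0,0]],[[0,0.06,-0.05],[0,0,0]],[[0,0.06,-0.05],[0,0,0]],[[0,0.07,-0.04],[0,0,0]],[[0,0.07,-0.04],[0,0,0]],[[0,0.07,-0.02],[0,0,0]],[[0,0.08,-0.03],[0,0,0]],[[0,0.08,-0.01],[0,0,0]],[[0,0.07,-0.01],[0,0,0]]
```

>>> drive_tool(increments=[[[0, 0.05, -0.06], [0, 0, 0]], [[0, 0.06, -0.05], [0, 0, 0]], [[0, 0.06, -0.05], [0, 0, 0]], [[0, 0.07, -0.04], [0, 0, 0]], [[0, 0.07, -0.04], [0, 0, 0]], [[0, 0.07, -0.02], [0, 0, 0]], [[0, 0.08, -0.03], [0, 0, 0]], [[0, 0.08, -0.01], [0, 0, 0]], [[0, 0.07, -0.01], [0, 0, 0]]])

```text
time_s: 8.65
tool_pos: [0.5393, -0.025, 0.0841]
tool_rot: [-87.3, 89.9, -152.0]
force: [1.5, -4.2, -2.1]
grip_width: 0.0188
```

Run:
```python
from cell import env
from h import *
ax=[.5575,-.0564]; o=env.get_obs(); rep(o,ax); print(o["grip_width"])
show(o,ax,-240,9,-5)
```

```text
ang 120.2 r 0.0363  Ftan 0.8 Frad -4.4 Fz -2.1
0.0188452589061451
[[0,0.08,-0],[0,0,0]],[[0,0.08,0],[0,0,0]],[[0,0.07,0.01],[0,0,0]],[[0,0.08,0.02],[0,0,0]],[[0,0.08,0.02],[0,0,0]],[[0,0.07,0.03],[0,0,0]],[[0,0.07,0.04],[0,0,0]],[[0,0.06,0.04],[0,0,0]],[[0,0.07,0.05],[0,0,0]]
```

>>> drive_tool(increments=[[[0, 0.08, 0], [0, 0, 0]], [[0, 0.08, 0], [0, 0, 0]], [[0, 0.07, 0.01], [0, 0, 0]], [[0, 0.08, 0.02], [0, 0, 0]], [[0, 0.08, 0.02], [0, 0, 0]], [[0, 0.07, 0.03], [0, 0, 0]]])

```text
time_s: 9.25
tool_pos: [0.5573, -0.0199, 0.084]
tool_rot: [-105.3, 89.9, -170.0]
force: [-0.1, -4.2, -0.1]
grip_width: 0.0186
```

>>> drive_tool(increments=[[[0, 0.07, 0.04], [0, 0, 0]], [[0, 0.06, 0.04], [0, 0, 0]]])

```text
time_s: 9.45
tool_pos: [0.5632, -0.0203, 0.084]
tool_rot: [-128.2, 89.9, 167.2]
force: [-2.8, -3.1, 0.3]
grip_width: 0.0186
```

Run:
```python
from cell import env
from h import *
ax=[.5575,-.0564]; o=env.get_obs(); rep(o,ax); print(o["grip_width"])
show(o,ax,-280,9,-5)
```

```text
ang 81.0 r 0.0366  Ftan 2.3 Frad -3.5 Fz 0.3
0.018626657383434903
[[0,0.06,0.05],[0,0,0]],[[0,0.06,0.05],[0,0,0]],[[0,0.05,0.06],[0,0,0]],[[0,0.05,0.06],[0,0,0]],[[0,0.04,0.07],[0,0,0]],[[0,0.04,0.07],[0,0,0]],[[0,0.03,0.07],[0,0,0]],[[0,0.02,0.08],[0,0,0]],[[0,0.02,0.07],[0,0,0]]
```

Drag starts to rise (2.3 N at knob −279°). Keep going in small steps.

>>> drive_tool(increments=[[[0, 0.06, 0.05], [0, 0, 0]]])

```text
time_s: 9.55
tool_pos: [0.5655, -0.0207, 0.0839]
tool_rot: [-128.4, 89.8, 167.0]
force: [-5.9, -2.2, 3.2]
grip_width: 0.0187
```

>>> drive_tool(increments=[[[0, 0.06, 0.05], [0, 0, 0]]])

```text
time_s: 9.65
tool_pos: [0.5681, -0.0212, 0.0838]
tool_rot: [-127.6, 89.8, 167.8]
force: [-5.9, -2.1, 2.5]
grip_width: 0.0186
```

>>> drive_tool(increments=[[[0, 0.05, 0.06], [0, 0, 0]]])

```text
time_s: 9.75
tool_pos: [0.571, -0.0222, 0.0839]
tool_rot: [-133.4, 89.8, 162.0]
force: [-5.7, -1.2, 2.3]
grip_width: 0.0183
```

>>> drive_tool(increments=[[[0, 0.05, 0.06], [0, 0, 0]]])

```text
time_s: 9.85
tool_pos: [0.5738, -0.0234, 0.0839]
tool_rot: [-135.3, 89.8, 160.1]
force: [-5.6, -2.0, 2.8]
grip_width: 0.0189
```

>>> drive_tool(increments=[[[0, 0.04, 0.07], [0, 0, 0]]])

```text
time_s: 9.95
tool_pos: [0.5764, -0.0248, 0.0839]
tool_rot: [-142.2, 89.8, 153.2]
force: [-5.4, -0.0, 3.6]
grip_width: 0.0187
```

>>> drive_tool(increments=[[[0, 0.04, 0.07], [0, 0, 0]]])

```text
time_s: 10.05
tool_pos: [0.5791, -0.0265, 0.0839]
tool_rot: [-144.4, 89.8, 151.1]
force: [-5.6, -0.8, 2.3]
grip_width: 0.0186
```

>>> drive_tool(increments=[[[0, 0.03, 0.07], [0, 0, 0]]])

```text
time_s: 10.15
tool_pos: [0.5824, -0.0294, 0.084]
tool_rot: [-149.1, 89.9, 146.3]
force: [-3.8, -1.2, 0.3]
grip_width: 0.0185
```

>>> drive_tool(increments=[[[0, 0.02, 0.08], [0, 0, 0]]])

```text
time_s: 10.25
tool_pos: [0.5852, -0.0324, 0.0841]
tool_rot: [138.3, 90.0, 73.7]
force: [-1.8, -0.9, 0.0]
grip_width: 0.0188
```

>>> drive_tool(increments=[[[0, 0.02, 0.07], [0, 0, 0]]])

```text
time_s: 10.35
tool_pos: [0.5872, -0.0349, 0.0841]
tool_rot: [126.1, 90.0, 61.4]
force: [-1.6, -0.8, 0.1]
grip_width: 0.0184
```

Run:
```python
from cell import env
from h import *
ax=[.5575,-.0564]; o=env.get_obs(); rep(o,ax); print(o["grip_width"])
show(o,ax,-325,9,-5)
```

```text
ang 35.9 r 0.0367  Ftan 0.3 Frad -1.8 Fz 0.1
0.018359961343045808
[[0,0.01,0.08],[0,0,0]],[[0,0,0.08],[0,0,0]],[[0,0,0.07],[0,0,0]],[[0,-0.01,0.08],[0,0,0]],[[0,-0.02,0.08],[0,0,0]],[[0,-0.02,0.07],[0,0,0]],[[0,-0.03,0.08],[0,0,0]],[[0,-0.04,0.07],[0,0,0]],[[0,-0.04,0.06],[0,0,0]]
```

>>> drive_tool(increments=[[[0, 0.01, 0.08], [0, 0, 0]], [[0, 0, 0.08], [0, 0, 0]]])

```text
time_s: 10.55
tool_pos: [0.5903, -0.0404, 0.0841]
tool_rot: [120.0, 89.9, 55.4]
force: [-2.0, -0.2, -0.3]
grip_width: 0.0185
```

>>> drive_tool(increments=[[[0, 0, 0.07], [0, 0, 0]], [[0, -0.01, 0.08], [0, 0, 0]], [[0, -0.02, 0.08], [0, 0, 0]], [[0, -0.02, 0.07], [0, 0, 0]], [[0, -0.03, 0.08], [0, 0, 0]], [[0, -0.04, 0.07], [0, 0, 0]], [[0, -0.04, 0.06], [0, 0, 0]], [[0, 0, 0], [0, 0, 0]]])

```text
time_s: 11.35
tool_pos: [0.5931, -0.0631, 0.0842]
tool_rot: [7.0, 89.9, -57.7]
force: [0.8, -1.0, -0.9]
grip_width: 0.0185
```

Run:
```python
from cell import env
from h import *
ax=[.5575,-.0564]; o=env.get_obs(); rep(o,ax); print(o["grip_width"])
show(o,ax,-370,8,5)
show(o,ax,-330,10,5)
show(o,ax,-280,3,5)
```

```text
ang -10.7 r 0.0362  Ftan -0.8 Frad 1.0 Fz -0.9
0.018492736477376502
[[0,0.04,-0.07],[0,0,0]],[[0,0.04,-0.07],[0,0,0]],[[0,0.03,-0.07],[0,0,0]],[[0,0.02,-0.07],[0,0,0]],[[0,0.02,-0.08],[0,0,0]],[[0,0.01,-0.08],[0,0,0]],[[0,0.01,-0.08],[0,0,0]],[[0,-0.01,-0.07],[0,0,0]]
[[0,-0.01,-0.08],[0,0,0]],[[0,-0.02,-0.07],[0,0,0]],[[0,-0.02,-0.08],[0,0,0]],[[0,-0.03,-0.07],[0,0,0]],[[0,-0.04,-0.07],[0,0,0]],[[0,-0.04,-0.07],[0,0,0]],[[0,-0.04,-0.06],[0,0,0]],[[0,-0.06,-0.06],[0,0,0]],[[0,-0.05,-0.05],[0,0,0]],[[0,-0.07,-0.05],[0,0,0]]
[[0,-0.07,-0.04],[0,0,0]],[[0,-0.07,-0.04],[0,0,0]],[[0,-0.07,-0.03],[0,0,0]]
```

>>> drive_tool(increments=[[[0, 0.04, -0.07], [0, 0, 0]], [[0, 0.04, -0.07], [0, 0, 0]], [[0, 0.03, -0.07], [0, 0, 0]], [[0, 0.02, -0.07], [0, 0, 0]], [[0, 0.02, -0.08], [0, 0, 0]], [[0, 0.01, -0.08], [0, 0, 0]], [[0, 0.01, -0.08], [0, 0, 0]], [[0, -0.01, -0.07], [0, 0, 0]], [[0, -0.01, -0.08], [0, 0, 0]], [[0, -0.02, -0.07], [0, 0, 0]]])

```text
time_s: 12.35
tool_pos: [0.5848, -0.0325, 0.0842]
tool_rot: [110.5, 90.0, 45.9]
force: [0.9, 0.7, 0.1]
grip_width: 0.0186
```

>>> drive_tool(increments=[[[0, -0.02, -0.08], [0, 0, 0]]])

```text
time_s: 12.45
tool_pos: [0.5827, -0.0302, 0.0842]
tool_rot: [122.4, 90.0, 57.8]
force: [0.7, 0.6, -1.0]
grip_width: 0.0185
```

>>> drive_tool(increments=[[[0, -0.03, -0.07], [0, 0, 0]]])

```text
time_s: 12.55
tool_pos: [0.5804, -0.0283, 0.0842]
tool_rot: [16.2, 90.0, -48.4]
force: [2.7, -1.2, -1.5]
grip_width: 0.0185
```

>>> drive_tool(increments=[[[0, -0.04, -0.07], [0, 0, 0]]])

```text
time_s: 12.65
tool_pos: [0.579, -0.0273, 0.0843]
tool_rot: [43.8, 89.8, -20.8]
force: [6.5, -2.0, -5.3]
grip_width: 0.0189
```

>>> drive_tool(increments=[[[0, -0.04, -0.07], [0, 0, 0]]])

```text
time_s: 12.75
tool_pos: [0.577, -0.026, 0.0843]
tool_rot: [47.1, 89.7, -17.5]
force: [7.7, -2.5, -7.0]
grip_width: 0.0185
```

>>> drive_tool(increments=[[[0, -0.04, -0.06], [0, 0, 0]]])

```text
time_s: 12.85
tool_pos: [0.5745, -0.0245, 0.0843]
tool_rot: [49.2, 89.7, -15.5]
force: [7.1, -2.6, -5.3]
grip_width: 0.0189
```

>>> drive_tool(increments=[[[0, -0.06, -0.06], [0, 0, 0]]])

```text
time_s: 12.95
tool_pos: [0.5714, -0.0231, 0.0843]
tool_rot: [55.6, 89.7, -9.1]
force: [7.0, -0.5, -5.5]
grip_width: 0.0186
```

>>> drive_tool(increments=[[[0, -0.05, -0.05], [0, 0, 0]]])

```text
time_s: 13.05
tool_pos: [0.5686, -0.022, 0.0843]
tool_rot: [55.9, 89.8, -8.8]
force: [6.4, -0.9, -6.0]
grip_width: 0.019
```

>>> drive_tool(increments=[[[0, -0.07, -0.05], [0, 0, 0]]])

```text
time_s: 13.15
tool_pos: [0.5651, -0.021, 0.0842]
tool_rot: [62.9, 89.8, -1.8]
force: [5.2, -0.2, -4.6]
grip_width: 0.0189
```

>>> drive_tool(increments=[[[0, -0.07, -0.04], [0, 0, 0]]])

```text
time_s: 13.25
tool_pos: [0.56, -0.0203, 0.0841]
tool_rot: [-150.2, 90.0, 145.1]
force: [0.9, -0.8, -0.7]
grip_width: 0.0187
```

>>> drive_tool(increments=[[[0, -0.07, -0.04], [0, 0, 0]]])

```text
time_s: 13.35
tool_pos: [0.5563, -0.0202, 0.0841]
tool_rot: [-96.2, 89.9, -160.9]
force: [0.7, -0.3, -0.6]
grip_width: 0.0187
```

Run:
```python
from cell import env
from h import *
ax=[.5575,-.0564]; o=env.get_obs(); rep(o,ax); print(o["grip_width"])
show(o,ax,-270,10,5)
show(o,ax,-220,10,5)
```

```text
ang 91.9 r 0.0362  Ftan -0.7 Frad -0.4 Fz -0.6
0.01868476337156329
[[0,-0.07,-0.03],[0,0,0]],[[0,-0.08,-0.02],[0,0,0]],[[0,-0.07,-0.02],[0,0,0]],[[0,-0.08,-0.01],[0,0,0]],[[0,-0.08,-0.01],[0,0,0]],[[0,-0.08,0.01],[0,0,0]],[[0,-0.08,0.01],[0,0,0]],[[0,-0.07,0.01],[0,0,0]],[[0,-0.08,0.03],[0,0,0]],[[0,-0.07,0.03],[0,0,0]]
[[0,-0.07,0.04],[0,0,0]],[[0,-0.07,0.04],[0,0,0]],[[0,-0.06,0.04],[0,0,0]],[[0,-0.06,0.06],[0,0,0]],[[0,-0.05,0.06],[0,0,0]],[[0,-0.05,0.06],[0,0,0]],[[0,-0.04,0.06],[0,0,0]],[[0,-0.04,0.07],[0,0,0]],[[0,-0.03,0.07],[0,0,0]],[[0,-0.02,0.08],[0,0,0]]
```

>>> drive_tool(increments=[[[0, -0.07, -0.03], [0, 0, 0]], [[0, -0.08, -0.02], [0, 0, 0]], [[0, -0.07, -0.02], [0, 0, 0]], [[0, -0.08, -0.01], [0, 0, 0]], [[0, -0.08, -0.01], [0, 0, 0]], [[0, -0.08, 0.01], [0, 0, 0]], [[0, -0.08, 0.01], [0, 0, 0]], [[0, -0.07, 0.01], [0, 0, 0]], [[0, -0.08, 0.03], [0, 0, 0]], [[0, -0.07, 0.03], [0, 0, 0]]])

```text
time_s: 14.35
tool_pos: [0.5297, -0.0334, 0.0841]
tool_rot: [52.8, 90.0, -11.9]
force: [3.1, -2.8, -4.1]
grip_width: 0.0185
```

>>> drive_tool(increments=[[[0, -0.07, 0.04], [0, 0, 0]], [[0, -0.07, 0.04], [0, 0, 0]], [[0, -0.06, 0.04], [0, 0, 0]], [[0, -0.06, 0.06], [0, 0, 0]], [[0, -0.05, 0.06], [0, 0, 0]], [[0, -0.05, 0.06], [0, 0, 0]], [[0, -0.04, 0.06], [0, 0, 0]], [[0, -0.04, 0.07], [0, 0, 0]], [[0, 0, 0], [0, 0, 0]], [[0, 0, 0], [0, 0, 0]]])

```text
time_s: 15.35
tool_pos: [0.5216, -0.0558, 0.0841]
tool_rot: [95.5, 89.9, 30.8]
force: [5.1, 0.1, -5.9]
grip_width: 0.0187
```

>>> drive_tool(increments=[[[0, 0, 0], [0, 0, 0]], [[0, 0, 0], [0, 0, 0]], [[0, 0, 0], [0, 0, 0]], [[0, 0, 0], [0, 0, 0]], [[-0.3, 0, 0], [0, 0, 0]], [[-0.8, 0, 0], [0, 0, 0]], [[-0.9, 0, 0], [0, 0, 0]], [[-0.9, 0, 0], [0, 0, 0]], [[-0.5, 0, 0], [0, 0, 0]], [[0, 0, 0], [0, 0, 0]]], hand=0.2)

```text
time_s: 16.35
tool_pos: [0.5232, -0.0561, 0.2246]
tool_rot: [51.6, 89.6, -13.0]
force: [0.1, 0.5, 0.3]
grip_width: 0.052
```

Run:
```python
from cell import env
from h import *
import cv2
o=env.get_obs();print(o["tool_pos"],toolR(o).round(3),o["force"],o["time_s"],o["qpos"])
c=env.read_camera("wrist"); cv2.imwrite("pics/w3.png",c["frame"][:,:,::-1])
c=env.read_camera("top"); t=c["frame"][:,:,::-1];cv2.imwrite("pics/t3.png",t)
cv2.imwrite("pics/t3c.png",cv2.resize(t[140:280,240:375],None,fx=4.2,fy=4.2,interpolation=cv2.INTER_CUBIC))
```

```text
[ 0.52323769 -0.05608962  0.22462062] [[ 0.007  0.903  0.429]
 [-0.002  0.429 -0.903]
 [-1.     0.006  0.005]] [0.14615538 0.51152613 0.31293138] 16.35 [ 30.5998988    4.38320893 -28.66910696  99.94484477   2.25003122
  75.80573299 -63.15474609]
```

View pics/w3.png

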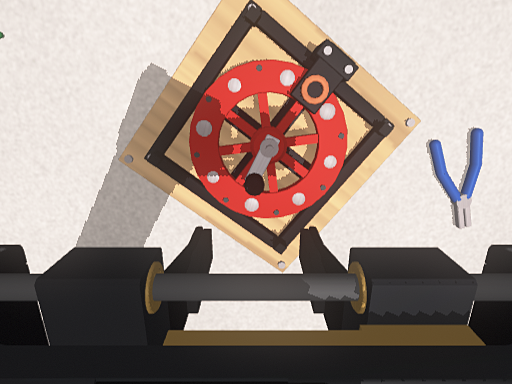

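View pics/t3c.png

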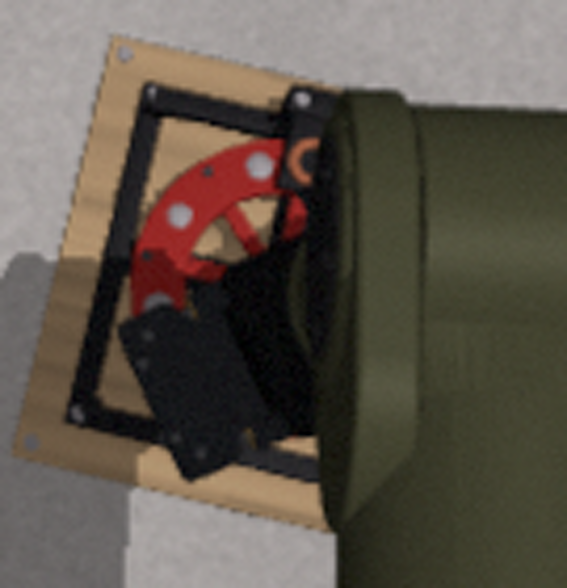

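Run:
```python
import cv2
t=cv2.imread("pics/w3.png")[40:240,170:370]
cv2.imwrite("pics/w3c.png",cv2.resize(t,None,fx=3,fy=3,interpolation=cv2.INTER_CUBIC))
```

```text
(no output)
```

View pics/w3c.png

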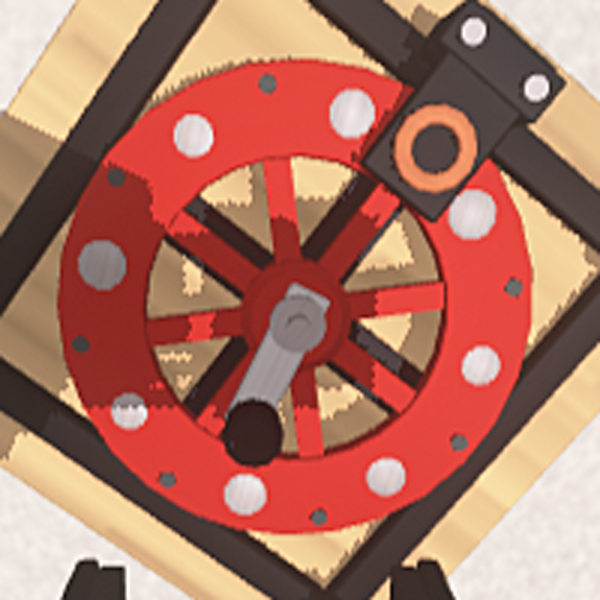

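Run:
```python
from cell import env
from h import *
from scipy.optimize import least_squares
c=env.read_camera("wrist")
f=lambda p,z: ray(c,(np.array(p)+.5)/3+[170,40]-.5,z)
M=np.array([f(p,0.047) for p in [(102,265),(129,411),(245,494),(386,477),(481,365),(473,214),(352,113),(194,135)]])[:,:2]
k=np.arange(8)*np.pi/4
r=least_squares(lambda q: (q[:2]+.074*np.c_[np.cos(q[2]+k),np.sin(q[2]+k)]-M).ravel(),[*M.mean(0),1.7])
print("axle",r.x[:2],np.degrees(r.x[2]),np.abs(r.fun).max()); ax=r.x[:2]
an=lambda p:np.degrees(np.arctan2(*(p[:2]-ax)[::-1]))
kn=f((254,428),.104);print("knob",kn,an(kn),np.hypot(*(kn[:2]-ax)))
co=f((436,148),.066);print("coil",co,an(co))
print(np.degrees(np.arctan2(*(M-ax).T[::-1])))
m=M[0];print(m)
axm=np.array([.5562,-.0566]);t=axm+.074*np.array([np.cos(r.x[2]),np.sin(r.x[2])]);print("target",t, plan(env.get_obs(),[*t,.07]))
```

```text
axle [ 0.55399213 -0.05604804] 100.43821492623258 0.0011927737862899856
knob [ 0.52325308 -0.05387138  0.104     ] 175.94959460886705 0.030816017349402765
coil [ 0.62643616 -0.07163416  0.066     ] -12.141931948440698
[ 100.70511599  145.4349715  -169.6069456  -124.66469581  -79.39350866
  -34.59188902   10.45674916   55.16598038]
[0.54040874 0.01580487]
target [0.54279304 0.01617536] [ 3.73603781  1.28432469 -1.39119288]
```

>>> drive_tool(increments=[[[0, 0.32, -0.35], [0, 0, 0]], [[0.3, 0.32, -0.35], [0, 0, 0]], [[0.6, 0.32, -0.35], [0, 0, 0]], [[0.6, 0.32, -0.34], [0, 0, 0]], [[0.6, 0, 0], [0, 0, 0]], [[0.6, 0, 0], [0, 0, 0]], [[0.5, 0, 0], [0, 0, 0]], [[0.2, 0, 0], [0, 0, 0]], [[0, 0, 0], [0, 0, 0]], [[0, 0, 0], [0, 0, 0]]], hand=-1, squeeze=20)

```text
time_s: 17.5
tool_pos: [0.5437, 0.0161, 0.0844]
tool_rot: [121.3, 90.0, 56.7]
force: [-0.4, -0.1, 1.1]
grip_width: 0.0005
```

Run:
```python
from cell import env
from h import *
import cv2
o=env.get_obs();print(o["tool_pos"],toolR(o).round(3),o["force"],o["grip_width"])
print(plan(o,[.5427,.0163,.06]))
c=env.read_camera("wrist"); w=c["frame"][:,:,::-1]
print(proj(c,[.5427,.0163,.047]),proj(c,o["tool_pos"]))
c=env.read_camera("scene"); s=c["frame"][:,:,::-1][150:290,165:310]
print((proj(c,[.5427,.0163,.047])-[165,150])*2.7+[400,0])
cv2.imwrite("pics/m4.png",np.hstack([cv2.resize(w,(400,378)),cv2.resize(s,(392,378),interpolation=cv2.INTER_CUBIC)]))
```

```text
[0.54368776 0.01609466 0.08440213] [[ 0.     0.904  0.429]
 [ 0.     0.429 -0.904]
 [-1.     0.    -0.   ]] [-0.37992491 -0.11681262  1.11545438] 0.000478263559009245
[ 0.61005167 -0.02019462 -0.01516986]
[254.70442304 218.20850162] [255.58624708 241.50723492]
[622.96726226 146.88783361]
```

View pics/m4.png

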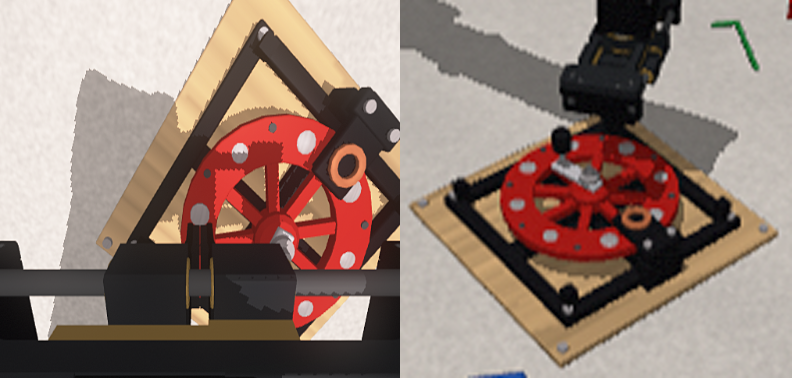

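>>> drive_tool(increments=[[[0.3, -0.02, -0.01], [0, 0, 0]], [[0.3, 0, 0], [0, 0, 0]], [[0.16, 0, 0], [0, 0, 0]], [[0, 0, 0], [0, 0, 0]], [[0, 0, 0], [0, 0, 0]]])

```text
time_s: 18.1
tool_pos: [0.5425, 0.0161, 0.0534]
tool_rot: [-126.6, 90.0, 168.7]
force: [0.4, 0.4, 0.6]
grip_width: 0.0006
```

>>> drive_tool(increments=[[[0.025, 0, 0], [0, 0, 0]], [[0.025, 0, 0], [0, 0, 0]], [[0, 0, 0], [0, 0, 0]]])

```text
time_s: 18.4
tool_pos: [0.5428, 0.016, 0.0519]
tool_rot: [38.9, 90.0, -25.8]
force: [0.9, 0.6, -0.6]
grip_width: 0.0001
```

>>> drive_tool(increments=[[[0.025, 0, 0], [0, 0, 0]], [[0.025, 0, 0], [0, 0, 0]], [[0, 0, 0], [0, 0, 0]]])

```text
time_s: 18.7
tool_pos: [0.5426, 0.016, 0.0497]
tool_rot: [-12.0, 90.0, -76.6]
force: [0.2, -0.3, 0.1]
grip_width: 0.0006
```

>>> drive_tool(increments=[[[0.025, 0, 0], [0, 0, 0]], [[0, 0, 0], [0, 0, 0]]])

```text
time_s: 18.9
tool_pos: [0.543, 0.0161, 0.0491]
tool_rot: [55.4, 90.0, -9.2]
force: [0.2, 0.0, 3.3]
grip_width: 0.0007
```

>>> drive_tool(increments=[[[0.02, 0, 0], [0, 0, 0]], [[0, 0, 0], [0, 0, 0]]])

```text
time_s: 19.1
tool_pos: [0.5433, 0.0161, 0.0486]
tool_rot: [59.9, 89.9, -4.8]
force: [0.4, -0.7, 5.3]
grip_width: 0.0004
```

>>> drive_tool(increments=[[[0.02, 0, 0], [0, 0, 0]], [[0, 0, 0], [0, 0, 0]]])

```text
time_s: 19.3
tool_pos: [0.5438, 0.0162, 0.0482]
tool_rot: [61.6, 89.9, -3.0]
force: [-0.7, 1.0, 7.6]
grip_width: 0.0009
```

>>> drive_tool(increments=[[[0.02, 0, 0], [0, 0, 0]], [[0, 0, 0], [0, 0, 0]]])

```text
time_s: 19.5
tool_pos: [0.5442, 0.0163, 0.0479]
tool_rot: [63.3, 89.8, -1.3]
force: [-1.2, -0.2, 9.0]
grip_width: 0.0003
```

>>> drive_tool(increments=[[[0.03, 0, 0], [0, 0, 0]], [[0, 0, 0], [0, 0, 0]]])

```text
time_s: 19.7
tool_pos: [0.5449, 0.0164, 0.0473]
tool_rot: [63.4, 89.7, -1.2]
force: [-1.0, -0.4, 11.9]
grip_width: 0.0005
```

>>> drive_tool(increments=[[[0.03, 0, 0], [0, 0, 0]], [[0, 0, 0], [0, 0, 0]]])

```text
time_s: 19.9
tool_pos: [0.5455, 0.0165, 0.0467]
tool_rot: [64.1, 89.7, -0.5]
force: [-0.6, 0.9, 13.9]
grip_width: 0.0006
```

>>> drive_tool(increments=[[[0.03, 0, 0], [0, 0, 0]], [[0, 0, 0], [0, 0, 0]]])

```text
time_s: 20.1
tool_pos: [0.546, 0.0166, 0.0461]
tool_rot: [63.9, 89.6, -0.7]
force: [-0.6, 0.0, 16.1]
grip_width: 0.0004
```

Run:
```python
from cell import env
from h import *
o=env.get_obs();print(o["tool_pos"],toolR(o).round(4),o["force"],o["wrist_torque"])
```

```text
[0.54603263 0.01660563 0.0460625 ] [[ 6.900e-03  9.035e-01  4.286e-01]
 [-1.000e-04  4.286e-01 -9.035e-01]
 [-1.000e+00  6.200e-03  3.000e-03]] [-0.6486811   0.04511526 16.10803774] [0.01490324 0.15905621 0.03461341]
```

Run:
```python
from cell import env
from h import *
import cv2
c=env.read_camera("wrist"); w=c["frame"][:,:,::-1]; o=env.get_obs()
print(proj(c,o["tool_pos"]),o["time_s"],o["tool_pos"],o["force"])
cv2.imwrite("pics/w5.png",cv2.resize(w[100:300,156:356],None,fx=3,fy=3,interpolation=cv2.INTER_CUBIC))
c=env.read_camera("scene"); s=c["frame"][:,:,::-1][170:270,180:300]
cv2.imwrite("pics/s5.png",cv2.resize(s,None,fx=5,fy=5,interpolation=cv2.INTER_CUBIC))
```

```text
[255.57879061 241.55474816] 20.15 [0.54601022 0.01659555 0.04607155] [-1.0534124   1.00495304 15.66291049]
```

View pics/w5.png

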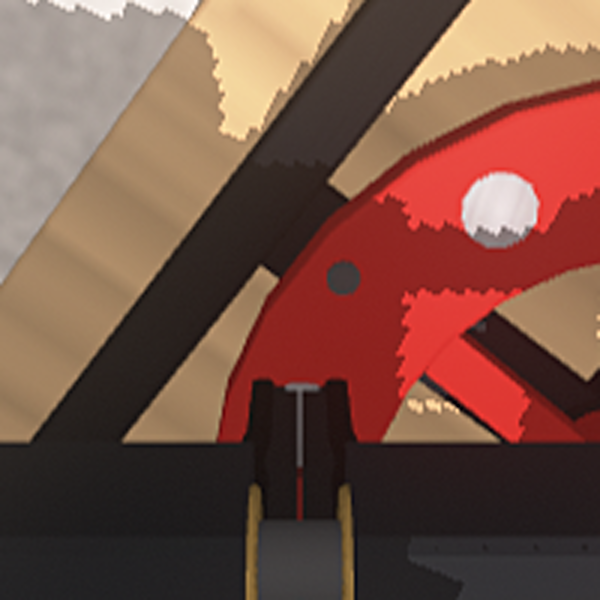

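View pics/s5.png

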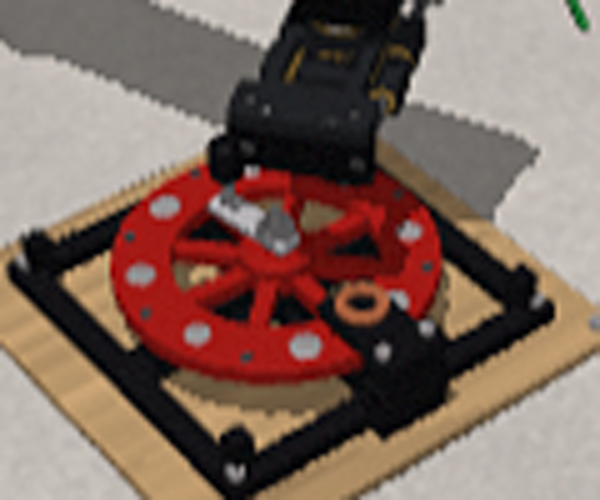

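>>> drive_tool(increments=[[[0.03, 0, 0], [0, 0, 0]], [[0, 0, 0], [0, 0, 0]]])

```text
time_s: 20.4
tool_pos: [0.5463, 0.0166, 0.0451]
tool_rot: [63.8, 89.6, -0.8]
force: [-0.4, 0.4, 16.5]
grip_width: 0.0005
```

>>> drive_tool(increments=[[[0.03, 0, 0], [0, 0, 0]], [[0, 0, 0], [0, 0, 0]]])

```text
time_s: 20.6
tool_pos: [0.5464, 0.0166, 0.0439]
tool_rot: [63.6, 89.6, -1.0]
force: [-1.3, 0.8, 17.1]
grip_width: 0.0005
```

>>> drive_tool(increments=[[[0.03, 0, 0], [0, 0, 0]], [[0, 0, 0], [0, 0, 0]]])

```text
time_s: 20.8
tool_pos: [0.5469, 0.0167, 0.0433]
tool_rot: [63.2, 89.5, -1.4]
force: [0.2, 1.5, 20.5]
grip_width: 0.0005
```

>>> drive_tool(increments=[[[0.03, 0, 0], [0, 0, 0]], [[0, 0, 0], [0, 0, 0]]])

```text
time_s: 21.0
tool_pos: [0.5476, 0.0167, 0.0427]
tool_rot: [63.1, 89.4, -1.6]
force: [-1.5, 0.1, 22.0]
grip_width: 0.0002
```

>>> drive_tool(increments=[[[0.03, 0, 0], [0, 0, 0]], [[0, 0, 0], [0, 0, 0]]])

```text
time_s: 21.2
tool_pos: [0.5483, 0.0167, 0.0422]
tool_rot: [62.9, 89.4, -1.7]
force: [-1.4, 0.1, 26.2]
grip_width: 0.0003
```

>>> drive_tool(increments=[[[0, 0, 0], [0, 0, 0]], [[0, 0, 0], [0, 0, 0]], [[0, 0, 0], [0, 0, 0]]])

```text
time_s: 21.5
tool_pos: [0.5483, 0.0168, 0.0423]
tool_rot: [63.1, 89.3, -1.5]
force: [-0.6, 0.1, 24.5]
grip_width: 0.0003
```

>>> drive_tool(increments=[[[-0.08, 0, 0], [0, 0, 0]], [[-0.08, 0, 0], [0, 0, 0]], [[0, 0, 0], [0, 0, 0]]])

```text
time_s: 21.8
tool_pos: [0.5449, 0.0164, 0.0453]
tool_rot: [62.8, 89.7, -1.8]
force: [0.5, 0.3, 8.7]
grip_width: 0.0003
```

>>> drive_tool(increments=[[[-0.05, 0, 0], [0, 0, 0]], [[0, 0, 0], [0, 0, 0]]])

```text
time_s: 22.0
tool_pos: [0.5437, 0.0162, 0.0461]
tool_rot: [63.0, 89.9, -1.7]
force: [0.4, 0.6, 5.2]
grip_width: 0.0005
```

>>> drive_tool(increments=[[[-0.03, 0, 0], [0, 0, 0]], [[0, 0, 0], [0, 0, 0]]])

```text
time_s: 22.2
tool_pos: [0.5427, 0.016, 0.0463]
tool_rot: [12.8, 90.0, -51.9]
force: [-0.5, -0.1, 3.8]
grip_width: 0.0006
```

>>> drive_tool(increments=[[[-0.03, 0, 0], [0, 0, 0]], [[0, 0, 0], [0, 0, 0]]])

```text
time_s: 22.4
tool_pos: [0.542, 0.0159, 0.047]
tool_rot: [-111.3, 89.9, -175.9]
force: [0.2, -0.2, 1.1]
grip_width: 0.0003
```

>>> drive_tool(increments=[[[-0.2, 0, 0], [0, 0, 0]], [[-0.6, 0, 0], [0, 0, 0]], [[-0.9, 0, 0], [0, 0, 0]], [[-0.9, 0, 0], [0, 0, 0]], [[-0.9, 0, 0], [0, 0, 0]], [[-0.5, 0, 0], [0, 0, 0]], [[0, 0, 0], [0, 0, 0]], [[0, 0, 0], [0, 0, 0]], [[0, 0, 0], [0, 0, 0]]])

```text
time_s: 23.3
tool_pos: [0.5415, 0.0159, 0.2059]
tool_rot: [-115.4, 89.8, 180.0]
force: [0.3, 0.7, 0.1]
grip_width: 0.0006
```

Run:
```python
from cell import env
from h import *
import cv2
c=env.read_camera("wrist"); w=c["frame"][:,:,::-1]; o=env.get_obs()
print(o["tool_pos"],o["force"])
cv2.imwrite("pics/w6.png",w)
```

```text
[0.54150169 0.01591758 0.20578397] [0.05601478 0.12045828 0.58064948]
```

View pics/w6.png

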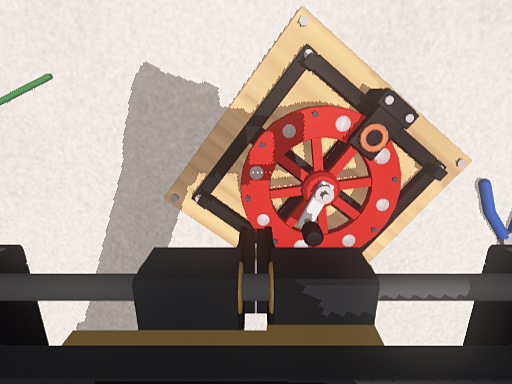

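The pressed magnet sits at (256,173), clear of the bridge at (373,138). The arm is about 160 mm above the rotor, and the pliers and hex key look untouched, so I'm handing in.

Run:
```python
from cell import env
print(env.sign_off())
```

```text
the job is handed in; nothing more can be done
None
```

I found the raised magnet, turned it out from under the bridge, pressed it home and handed the job in at about 23 s. I did not re-crank it under the bridge afterwards to feel that the rub is gone.

- **Finding it:** I gripped the crank knob, turned almost a full turn clockwise, then came back through the rub. Drag stayed under about 1.5 N except in one zone. There it rose to 5–6 N going in clockwise and about 8 N counter-clockwise, with the knob between about 50° and 81° in world angle. The middle of that zone fits the magnet 80° clockwise of the knob to within about 2°; its neighbours are 45° away. The clockwise figure is below the 8–20 N rise you described, and the location rests on both passes agreeing.
- **Turning it out:** I turned that magnet to about 112° from the bridge and let go of the knob.
- **Pressing it:** I pressed with closed fingertips. They touched at z = 49.1 mm, as expected for a raised magnet. It slid at about 16.5–17 N, then stopped hard, and the force rose to 26 N without further slip.
- **Checks after:** At the same light force, the top read about 2.5 mm lower than before, which matches fully home. The tip drifted a few millimetres sideways under load because the arm flexed. A picture taken just before the magnet moved showed the fingers still centred on it.
- **Rest of the scene:** I pressed no other magnet and never went near the coil bridge. In the last picture the pliers and hex key look untouched. The tray was not in that view, but the arm never went near it.

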